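# Level the fuel-mixing shelf under load

### The job

The low plywood shelf on the bench, where fuel is measured out, sags towards its screw foot, whose rubber gives under load. Lay the spirit level flat and lengthwise in the middle of the clear board beside the wheel, let go of it, and crank the foot's handwheel until the board is level under load. Finish while holding: closed fingertips pushing down on the level's top, on its half next to the wheel, with about 10 N (a full can), the bubble at rest between the two lines, and still pressing when the program ends; do not shove the shelf or disturb the other things.

Things in the scene. Friction and masses are not known exactly. Their poses are not given: they have to be found in the camera images.
- shelf: Low free-standing shelf: plywood board 360 x 170 x 18 mm, top 76 mm above the bench. Origin at bench height under the board's middle; x along the board to the wheel end, y to the wall, z up. Stands on two rubber feet at x = -150 mm and a screw foot at x = +130, y = 0, at first too short, so that end is low. 12 mm high rail along the back from y = 71 mm. Loose: slides if shoved with over 8 N.
- board_mid (a point): Point on the board's top at x = -35, y = 0 mm of the shelf: the middle of the board's clear length, where the level's middle belongs (within 35 mm along and 25 mm across, lengthwise within 8 degrees). Axes as the shelf's.
- level: Aluminium spirit level, 220 x 32 x 34 mm, about 0.4 kg, black ends, lying base down on the bench at first. Origin at the middle of its underside, x along it, z up. The vial lies in a window 72 mm long in the middle of its top; the side walls beside it are full height (grip across the 32 mm). The top is flat and solid from 36 to 106 mm either side of the middle: press there, not on the glass.
- bubble (a joint): Place of the bubble in the level's vial, m: 0 = middle, positive towards the level's own +x end, stops at +-0.020. It goes to the high end, 6 mm for each 0.01 rad of slope, and needs about 2 s to settle. The white bubble is 16 mm long and the two black lines 21 mm apart: between them means within +-0.0025.
- wheel_hub (a point): On the axis of the screw foot, at the top of the rim of its handwheel (aluminium, diameter 70, 11 mm thick, about 40 mm over the board). Clockwise from above lifts that end of the board 4 mm a turn and moves the bubble 8.6 mm (the board rises towards the wheel); 0.8 to 2.3 turns are needed. It turns stiffly (0.06 N m) and stays as left. The foot's rubber gives 1 mm per 4 N it carries.
- crank_handle (a point): Middle of the crank handle on the wheel: upright black grip, diameter 16, 38 mm tall, 24 mm from the wheel's axis, freely revolving on its pin, so that it can be pinched from above and led round in a circle without turning the gripper. The point is 22 mm above its lower end, which is 3 mm above the rim.
- carton: Bystander: small yellow carton 25 x 25 x 72 mm standing on the shelf by the back rail at the end away from the wheel. Origin under its middle.
- tape: Bystander: yellow tape measure 38 x 78 x 64 mm on the bench in front of the shelf. Origin under its middle.
- wrench: Bystander: combination wrench 224 mm long, 8 mm thick, on the bench in front of the shelf. Origin under its middle.
- screwdriver: Bystander: red-handled screwdriver 203 mm long on the bench beyond the wheel end. Origin under its middle.
- oil_bottle: Bystander: green bottle 38 x 58 x 125 mm behind the shelf.
- additive: Bystander: pale bottle 34 x 50 x 115 mm behind the shelf.
- spray_can: Bystander: spray can, diameter 59, 225 mm tall, behind the wheel end.
- cup: Bystander: blue plastic cup, diameter 69, 52 mm tall, beyond the end of the shelf that has no wheel.

How it is judged (in metres and radians):
On the way:
1. the level lies flat and lengthwise on the board's middle and has been let go (z of level in the frame of shelf between 0.072 and 0.082 m and x of level in the frame of shelf between -0.072 and 0.002 m and y of level in the frame of shelf between -0.027 and 0.027 m and angle between the x axis of level and the x axis of shelf, either way round below 0.14 rad and angle between the z axis of level and the z axis of shelf, either way round below 0.01 rad and contact force between the fingers and level below 0.2 N), for 0.3 s.
At the end, for the whole second after the job is handed in: The level lies flat and lengthwise on the middle of the clear board (35 mm along, 25 mm across, 8 degrees); the fingers press with 5 to 18 N on its half next to the wheel, not touching the board; the bubble stands within 2.5 mm of the middle, at rest (z of level in the frame of shelf between 0.072 and 0.082 m and x of level in the frame of shelf between -0.072 and 0.002 m and y of level in the frame of shelf between -0.027 and 0.027 m and angle between the x axis of level and the x axis of shelf, either way round below 0.14 rad and angle between the z axis of level and the z axis of shelf, either way round below 0.01 rad and value of joint bubble between -0.0025 and 0.0025 m and contact force between the fingers and level between 5 and 18 N and contact force between level and shelf above 7 N and contact force between the fingers and shelf below 0.3 N and linear speed of level below 0.01 m/s and x of the grasp point in the frame of shelf above -0.02 m); the arm keeps its last pose, push and grip.
It fails at once if the shelf is shoved more than 6 cm or tipped (distance of shelf from where it was at the start of the episode above 0.06 m or angle between shelf's own z axis and vertical above 0.1 rad).
It fails at once if the level is tipped over or dropped (angle between level's own z axis and vertical above 0.5 rad).
It fails at once if a bystander is knocked away or over (distance of any of tape, wrench, screwdriver, oil_bottle, additive, spray_can, cup from where it was at the start of the episode above 0.04 m or distance of carton from where it was at the start of the episode above 0.08 m or angle between carton's own z axis and vertical above 0.5 rad).
It also fails if it takes over 67 s, if anything falls off the work surface, if the arm or the gripper's body presses on something with over 40 N, if the wrist force passes 120 N, or if a joint passes its speed limit or range.

### The arm

A 6-joint arm with a two-finger parallel gripper is mounted at the origin on a cart in front of the work surface, level with it; the furniture and walls round the work are solid. World frame = base frame: x ahead of the robot, y to its left, z up, the work surface at z = 0. Lengths are in mm, angles in rad, forces in N, time in s.
With the tool pointing down it reaches from about 350 to 725 mm from the base axis. Payload 4.3 kg.
Tool frame: the origin (TCP) lies midway between the tips of the shut fingers; the grasp point (between the pads) lies env.grasp_offset behind it (env.grasp_offset is the distance from the TCP to the grasp point, in mm); z points along the fingers, y is the line along which they close (so a half turn about z gives the same grasp; the last joint's range is limited). The gripper opens to 85 mm and grips with 20 to 120 N. Pads are 22 mm wide; open, the fingers measure 114 mm over their backs; the gripper's body (76 mm by 85 mm) begins 54 mm behind the grasp point. The pads swing forward as they close: fully open they stand 13 mm farther back than shut.
Start: joints at [1.197, 0.377, 0.081, 1.274, 0, 1.46], TCP at [149.937, 555.145, 231.329] pointing down, gripper open.
Joint ranges: [-2.72, 2.72], [-0.84, 1.66], [-1.02, 1.22], [-1.77, 2.12], [-1.37, 1.28], [-3.14, 3.14]. Speed limits (rad/s): [2.57, 2.57, 3.14, 3.14, 3.14, 3.14].

### API

Orientations are given as a rotation vector (axis times angle).
In Python, from plant import env, cams gives the robot as it stands (env), with the cameras (cams).
- The arm moves only by the shell command python3 jog.py [FORCE], which reads ROWS from standard input. ROWS is a JSON list of rows, 1 to 5 of them, each an object with the fields xyz (a list: dx, dy, dz in mm), turn (a turn about the tool's z in rad), aperture (the finger opening in mm); a field left out counts as zero (the opening has to be given); each row shifts and turns the commanded pose from where the row before left it, along the tool's axes as they then stand; what a row does not reach is not made up. A row lasts 1/8 s, in which the tool goes at most 62.5 mm and 0.188 rad, less where a joint would pass 70% of its speed; a pose out of reach is approached as far as the arm can. The fingers move at their own pace and stop on an object; FORCE is the grip in N (left out, the last holds). Time passes only in rows, so rows that do not move let the fingers close. It prints the time, the measured TCP pose, the force, the opening and the grip force at its end. Input that does not fit is refused with a message, and nothing moves.
- env.get_obs(): the state, without advancing time (a new reading comes with each control period).
- cams.snapshot(name): name is "scene" or "top" or "wrist"; returns (picture, depth): 480x640x3 uint8, blue, green, red; 480x640 float32, mm along the optical axis (not along the pixel's ray), 0 where there is no reading.
- cams.camera_model(name): a dict with "fx", "fy", "cx", "cy" (pixels), "R" (3x3) and "t" (3): a world point X has camera coordinates R X + t. Camera axes: x right, y down, z forward; pixel columns grow to the right and rows downward; lengths in mm; the calibration is good to about 2 mm. A picture is of the moment at which its call begins: read the wrist's pose just before it. camera_model takes no time and is no camera call; for the wrist camera it gives the pose at the moment of the call.
- env.hand_in(): hands the job in; it is judged then, once.
The state is a dict: "t": time; "joint_pos": joint angles; "dq": joint speeds; "tau": joint torques, N m; "tcp_pos": TCP position; "ee_rot": TCP orientation; "contact_force": force on the tool from outside, world axes, zero at the start; "moment": the same for the moment, N m; "gripper_width": finger opening in mm; "grasp_force": force on a finger pad.
Only numpy, scipy, OpenCV 4.12 (cv2) and the standard library are available. Lean on these libraries where they do the work, as an engineer would, in place of code of your own. Each camera call takes 0.05 s, during which the arm holds its last target. There are 200 camera calls.

## Working session

There is one attempt and no reset: what is moved stays moved. The work goes in short steps, Python scripts to look and compute and a shell command to move; the robot and the scene stay as the last step left them, time stands still between calls to the robot, and variables do not carry over. Pictures are saved under pics/ and viewed, at most 10 in all, crops included, and the job is handed in when it is done.

```bash
ls; mkdir -p pics; python3 - <<'E'
from plant import env, cams
import cv2,numpy as np
print(env.grasp_offset, env.get_obs())
for n in ("top","scene"):
    p,d=cams.snapshot(n); cv2.imwrite(f"pics/{n}0.png",p); np.save(f"pics/{n}0.npy",d); m=cams.camera_model(n); print(n,m)
E
```

```text
jog.py
pics
plant.py
18.700000000000003 {'t': 0.0, 'joint_pos': array([ 1.19668247e+00,  3.78074733e-01,  7.96484466e-02,  1.27436706e+00,
       -3.15864751e-05,  1.46048569e+00]), 'dq': array([ 2.52326367e-04,  1.46854569e-03,  7.86634708e-05, -3.49975472e-04,
        1.48133106e-04, -6.26514309e-04]), 'tau': array([ 2.26996481e-04, -4.63599873e+01,  2.69879222e+01,  2.06444686e-02,
        9.42141128e-05,  9.28613730e-06]), 'tcp_pos': array([149.7106834 , 554.51324331, 230.36291476]), 'ee_rot': array([-4.13121384e-01, -3.11385759e+00,  3.05680130e-03]), 'contact_force': array([ 0.34807562, -0.81321227, -0.0184108 ]), 'moment': array([-0.0316281 , -0.00205982, -0.00113009]), 'grasp_force': 0.0, 'gripper_width': 85.59984418648034}
top {'fx': 468.7728836660171, 'fy': 468.7728836660171, 'cx': 312.8142139012755, 'cy': 250.6626814998092, 'R': array([[-0.01625536, -0.99980869,  0.01087895],
       [-0.99402068,  0.01498437, -0.10815891],
       [ 0.1079752 , -0.01257206, -0.99407409]]), 't': array([-132.16137242,  509.06414117, 1118.81775777])}
scene {'fx': 604.7472899551898, 'fy': 604.7472899551898, 'cx': 313.0745633681425, 'cy': 247.74230850329582, 'R': array([[-0.99269345, -0.11757338, -0.02713341],
       [-0.02876719,  0.44898896, -0.89307411],
       [ 0.11718435, -0.88576826, -0.44909065]]), 't': array([ 454.20625152,  173.15464635, 1054.92293165])}
```

View pics/top0.png

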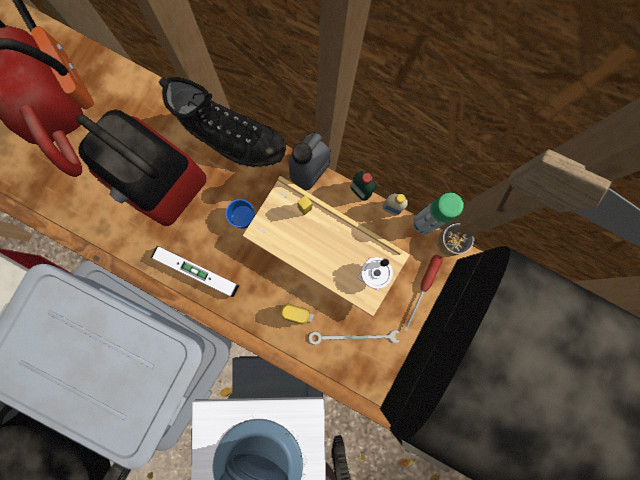

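View pics/scene0.png

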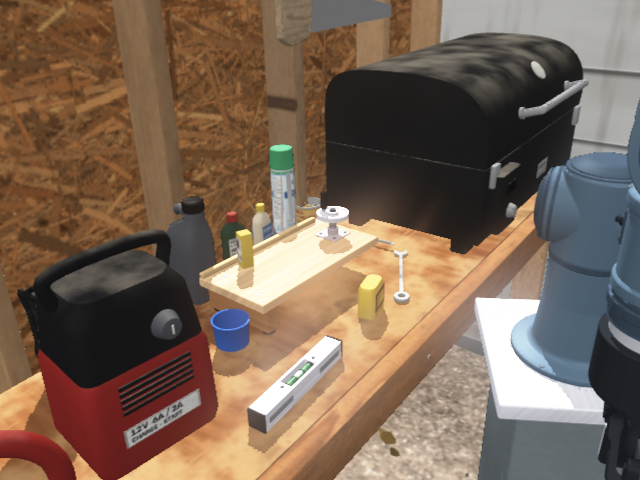

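The top view shows the level from about (152,252) to (238,291). The board corners are near (281,180), (412,255), (375,313) and (244,236), the wheel is at (377,273) with its handle at (385,263), the tape is at (297,314) and the cup at (240,213). The scene view agrees.

```bash
cat > h.py <<'E'
import numpy as np,cv2
from plant import env, cams
from scipy.spatial.transform import Rotation as Ro
def world(d,m):
    v,u=np.indices(d.shape); c=np.stack([(u-m['cx'])/m['fx']*d,(v-m['cy'])/m['fy']*d,d],-1)
    return (c-m['t'])@m['R']
def ray(m,u,v,z):
    c=m['R'].T@np.array([(u-m['cx'])/m['fx'],(v-m['cy'])/m['fy'],1]); o=-m['R'].T@m['t']
    return o+c*(z-o[2])/c[2]
def tool(target,obs=None):  # TCP target -> offset in tool axes
    o=obs or env.get_obs(); R=Ro.from_rotvec(o['ee_rot']).as_matrix()
    return R.T@(np.array(target)-o['tcp_pos'])
E
python3 - <<'E'
from h import *
p=cv2.imread('pics/top0.png');d=np.load('pics/top0.npy');m=cams.camera_model('top');W=world(d,m);z=W[...,2]
def rect(mask,name):
    n,l,s,c=cv2.connectedComponentsWithStats(mask.astype(np.uint8)); i=1+np.argmax(s[1:,4])
    P=W[l==i]; r=cv2.minAreaRect(P[:,:2].astype(np.float32)); print(name,s[i],'rect',np.round(r[0],1),np.round(r[1],1),round(r[2],1),'z med',np.median(P[:,2]));return P
def box(u0,v0,u1,v1):
    b=np.zeros(d.shape,bool);b[v0:v1,u0:u1]=1;return b
P=rect(box(140,235,250,305)&(z>22)&(z<50),'level')
P=rect(box(235,170,425,325)&(z>60)&(z<86),'board')
A=np.c_[P[:,:2],np.ones(len(P))];print('plane',np.linalg.lstsq(A,P[:,2],rcond=None)[0])
P=rect(box(350,245,405,300)&(z>103)&(z<135),'wheel')
dark=(p.max(2)<70)
P=rect(box(370,250,400,280)&dark&(z>100),'handle');print(P.max(0),P.min(0))
for n,b in dict(tape=(275,298,320,328),carton=(292,192,318,218),cup=(222,195,260,230),spray=(410,185,470,240)).items(): rect(box(*b)&(z>(90 if n=='carton' else 30)),n)
hs=cv2.cvtColor(p,cv2.COLOR_BGR2HSV)
g=box(140,235,250,305)&(hs[...,0]>45)&(hs[...,0]<85)&(hs[...,1]>80);rect(g,'vial')
E
```

```text
level [ 151  246   87   51 1140] rect [462.6 150.2] [221.7  32.2] 63.4 z med 33.599120730302964
board [ 242  180  167  136 9606] rect [ 515.4 -169.1] [361.  169.5] 57.6 z med 74.43999846980472
plane [1.70388172e-02 6.63061183e-04 6.60312682e+01]
wheel [361 257  31  32 716] rect [ 444.7 -278.8] [68.2 66.7] 52.6 z med 124.62382797882128
handle [381 259   8   7  43] rect [ 464.5 -292.3] [15.7 12.3] 71.6 z med 166.21150879641363
[ 471.48065032 -284.75622575  170.55735131] [ 458.88028213 -300.15798428  145.61310525]
tape [280 304  29  21 429] rect [356.6 -93.1] [51.7 66.2] 1.1 z med 63.16953314637633
carton [297 195  15  19 188] rect [ 608.7 -123.4] [30.4 35.4] 38.4 z med 145.78800623789942
cup [225 199  35  31 367] rect [517.2 -47.4] [301.9  73.4] 43.9 z med 53.77870701439942
spray [ 415  185   55   47 1394] rect [ 506.5 -326.7] [ 67.9 467.2] 39.5 z med 184.78899435793585
vial [182 263  11   9  46] rect [471.1 166.6] [22.8 11.9] 63.0 z med 30.20854540008903
```

```bash
python3 - <<'E'
from h import *
d=np.load('pics/top0.npy');p=cv2.imread('pics/top0.png');m=cams.camera_model('top');W=world(d,m);z=W[...,2]
for uv in [(100,360),(190,330),(140,170),(60,130),(100,150),(450,280),(420,390),(300,160)]: print(uv,W[uv[1],uv[0]].round())
hs=cv2.cvtColor(p,cv2.COLOR_BGR2HSV);g=(hs[...,0]>60)&(hs[...,0]<90)&(hs[...,1]>120)&(z>150);g[:,:400]=0
v,u=np.nonzero(g);c=cv2.minEnclosingCircle(np.c_[u,v].astype(np.float32));print('can cap',c,ray(m,*c[0],225))
v,u=np.nonzero((z>137)&(np.abs(np.indices(z.shape)[1]-304)<12)&(np.abs(np.indices(z.shape)[0]-205)<12));print('carton',W[v,u].mean(0),W[v,u].min(0),W[v,u].max(0))
a=W[(W[...,0]<430)&(W[...,1]>250)&(W[...,0]>100)];print('max z left corridor',np.nanmax(a[:,2]))
print(tool([462.6,150.2,150]))
E
echo '[{"xyz": [-41, -31, 8], "aperture": 85}, {"xyz": [-41, -31, 8], "aperture": 85}, {"xyz": [-41, -31, 8], "aperture": 85}, {"xyz": [-41, -31, 8], "aperture": 85}, {"xyz": [-41, -31, 8], "aperture": 85}]' | python3 jog.py
python3 -c "
from h import *;print(env.get_obs()['joint_pos'])"
```

```text
(100, 360) [ 225.  476. -217.]
(190, 330) [ 293.  281. -472.]
(140, 170) [649. 204. 256.]
(60, 130) [815. 481.  41.]
(100, 150) [691. 285. 255.]
(450, 280) [ 427. -454.   92.]
(420, 390) [ 215. -334.  269.]
(300, 160) [ 678. -114.  213.]
can cap ((454.5, 331.5), 139.57266235351562) [ 319.16822701 -417.54230589  225.        ]
carton [ 599.1248292  -121.0836637   162.52000663] [ 383.06738531 -136.36013142  138.36273468] [ 618.8488851  -105.27194503 1168.6853435 ]
max z left corridor 5.188382194319859
[-407.51695647 -308.64139596   80.94167384]
t: 0.72
tcp_pos: [308.0, 350.5, 190.8]
ee_rot: [-0.413, -3.114, 0.001]
contact_force: [0.7, 1.0, -0.3]
gripper_width: 85.0
grasp_force: 0.0
[ 7.13779127e-01  1.77354267e-01 -2.96214865e-01  1.09763310e+00
 -4.84916955e-05  9.77357289e-01]
```

```bash
echo '[{"xyz": [-40, -31, 12], "aperture": 85}, {"xyz": [-40, -31, 12], "aperture": 85}, {"xyz": [-40, -31, 12], "aperture": 85}, {"xyz": [-40, -31, 12], "aperture": 85}, {"xyz": [-40, -31, 12], "aperture": 85}]' | python3 jog.py
echo '[{"turn": -0.171, "aperture": 85}, {"turn": -0.171, "aperture": 85}, {"turn": -0.171, "aperture": 85}, {"turn": -0.171, "aperture": 85}, {"turn": -0.171, "aperture": 85}]' | python3 jog.py
echo '[{"turn": -0.171, "aperture": 85}, {"turn": -0.171, "aperture": 85}, {"turn": -0.171, "aperture": 85}, {"aperture": 85}]' | python3 jog.py
python3 - <<'E'
from h import *
o=env.get_obs();R=Ro.from_rotvec(o['ee_rot']).as_matrix();print('yaw y',np.degrees(np.arctan2(R[1,1],R[0,1])),o['joint_pos'])
m=cams.camera_model('wrist');p,d=cams.snapshot('wrist');cv2.imwrite('pics/w1.png',p);np.save('pics/w1.npy',d)
print(m)
W=world(d,m);z=W[...,2];M=((z>26)&(z<45)&(W[...,0]<580)&(W[...,1]>30)&(W[...,1]<270)&(np.hypot(W[...,0]-462,W[...,1]-150)<125)).astype(np.uint8)
r=cv2.minAreaRect(W[M>0][:,:2].astype(np.float32));print(r,tool([*r[0],5.3]))
E
```

```text
t: 1.35
tcp_pos: [460.6, 148.8, 130.7]
ee_rot: [-0.413, -3.114, -0.0]
contact_force: [0.0, 0.0, 0.5]
gripper_width: 85.0
grasp_force: 0.0
t: 1.98
tcp_pos: [459.7, 150.1, 130.9]
ee_rot: [0.923, -3.002, -0.0]
contact_force: [-0.3, 0.0, 0.1]
gripper_width: 84.9
grasp_force: 0.0
t: 2.48
tcp_pos: [459.7, 150.2, 131.0]
ee_rot: [1.645, -2.676, -0.001]
contact_force: [-0.8, 0.4, -0.4]
gripper_width: 85.2
grasp_force: 0.0
yaw y 153.1484251387528 [ 1.84437728e-01  2.52809608e-01 -3.62410389e-01  9.56396599e-01
  8.49902615e-05 -9.17710394e-01]
{'fx': 376.1149362663972, 'fy': 376.1149362663972, 'cx': 323.99822236745024, 'cy': 242.43797989935948, 'R': array([[-0.89234388,  0.45135395,  0.00142031],
       [ 0.4311767 ,  0.85151384,  0.29834685],
       [ 0.13345061,  0.26684039, -0.95445646]]), 't': array([ 341.713198  , -335.17650853,  183.03548731])}
((463.4148864746094, 149.49581909179688), (219.3496551513672, 32.079315185546875), 63.32788848876953) [ -1.03307148  -3.64067349 125.7262589 ]
```

View pics/w1.png

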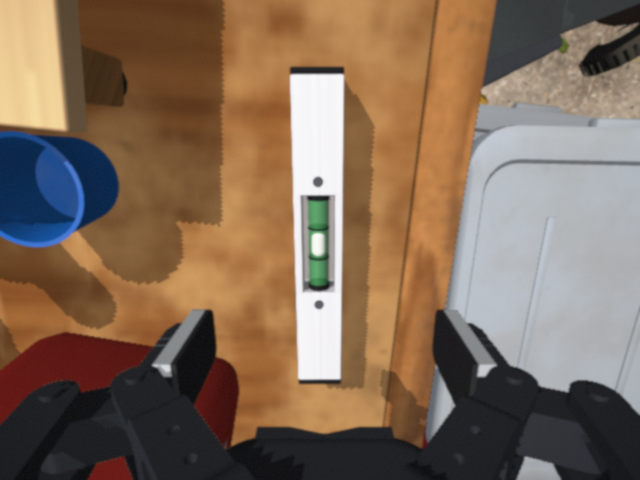

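The wrist view shows the level upright between the fingers, with the vial at (318,243) and the bubble between its lines. Next I descend and grip it.

```bash
echo '[{"xyz": [-1, -4, 50], "aperture": 85}, {"xyz": [0, 0, 50], "aperture": 85}, {"xyz": [0, 0, 26], "aperture": 85}, {"aperture": 85}, {"aperture": 85}]' | python3 jog.py
echo '[{"aperture": 25}, {"aperture": 25}, {"aperture": 25}, {"aperture": 25}, {"aperture": 25}]' | python3 jog.py 50
echo '[{"aperture": 25}, {"aperture": 25}, {"aperture": 25}, {"xyz": [0, 0, -30], "aperture": 25}, {"xyz": [0, 0, -50], "aperture": 25}]' | python3 jog.py 50
```

```text
t: 3.15
tcp_pos: [465.0, 149.5, 6.3]
ee_rot: [-1.646, 2.675, -0.001]
contact_force: [-0.1, 0.8, 0.8]
gripper_width: 85.0
grasp_force: 0.0
t: 3.78
tcp_pos: [464.6, 149.7, 6.1]
ee_rot: [-1.647, 2.674, -0.0]
contact_force: [-1.7, 0.2, 6.1]
gripper_width: 31.3
grasp_force: 52.2
t: 4.4
tcp_pos: [460.9, 148.7, 83.6]
ee_rot: [1.644, -2.669, -0.004]
contact_force: [1.0, -0.3, -5.6]
gripper_width: 31.4
grasp_force: 51.1
```

```bash
echo '[{"xyz": [0, 0, -40], "turn": 0.096, "aperture": 25}, {"aperture": 25}]' | python3 jog.py
python3 - <<'E'
from h import *
o=env.get_obs();R=Ro.from_rotvec(o['ee_rot']).as_matrix();print(o['tcp_pos'],'yaw y',np.degrees(np.arctan2(R[1,1],R[0,1])))
print(tool([532.6,-142.1,120]))
E
```

```text
t: 4.65
tcp_pos: [466.4, 149.8, 127.6]
ee_rot: [-1.516, 2.746, -0.003]
contact_force: [0.8, 0.5, -5.0]
gripper_width: 31.5
grasp_force: 51.4
[466.38129751 149.76084858 127.58264218] yaw y 147.79688882018115
[ 211.70384885 -211.53747023    7.65160292]
```

```bash
echo '[{"xyz": [20, -20, 0], "aperture": 25}, {"xyz": [40, -40, 0], "aperture": 25}, {"xyz": [40, -40, 0], "aperture": 25}, {"xyz": [40, -40, 0], "aperture": 25}, {"xyz": [32, -32, 0], "aperture": 25}]' | python3 jog.py
echo '[{"xyz": [20, -20, 0], "aperture": 25}, {"xyz": [12, -12, 0], "aperture": 25}, {"xyz": [8, -8, 0], "aperture": 25}, {"aperture": 25}]' | python3 jog.py
python3 - <<'E'
from h import *
o=env.get_obs();print(o['tcp_pos'],o['contact_force'])
print(tool([532.6,-142.1,90]))
# board re-measure in top view
m=cams.camera_model('top');p,d=cams.snapshot('top');cv2.imwrite('pics/t2.png',p)
W=world(d,m);z=W[...,2]
ca=(z>138)&(z<160)&(np.hypot(W[...,0]-600,W[...,1]+121)<25);print('carton top',W[ca].mean(0),ca.sum())
for lo,hi in ((100,150),):
  M=(z>lo)&(z<hi)&(np.abs((W[...,0]-515.4)*-.536+(W[...,1]+169.1)*-.844+32)<125)&(np.abs((W[...,0]-515.4)*.844+(W[...,1]+169.1)*-.536)<30)
  print(cv2.minAreaRect(W[M][:,:2].astype(np.float32)))
E
```

```text
t: 5.28
tcp_pos: [516.3, -89.6, 122.3]
ee_rot: [1.516, -2.748, -0.005]
contact_force: [0.7, 0.5, -4.7]
gripper_width: 31.1
grasp_force: 51.2
t: 5.78
tcp_pos: [530.1, -142.8, 124.6]
ee_rot: [1.517, -2.75, -0.002]
contact_force: [0.6, 0.2, -4.2]
gripper_width: 31.3
grasp_force: 51.2
[ 530.08463534 -142.76203831  124.57238091] [ 0.62204911  0.18775339 -4.23739396]
[-1.89426026 -1.8181492  34.57052194]
carton top [nan nan nan] 0
((485.52874755859375, -210.28399658203125), (58.13433837890625, 31.160280227661133), 57.3609619140625)<stdin>:7: RuntimeWarning: Mean of empty slice.
  ret = um.true_divide(
```

View pics/t2.png

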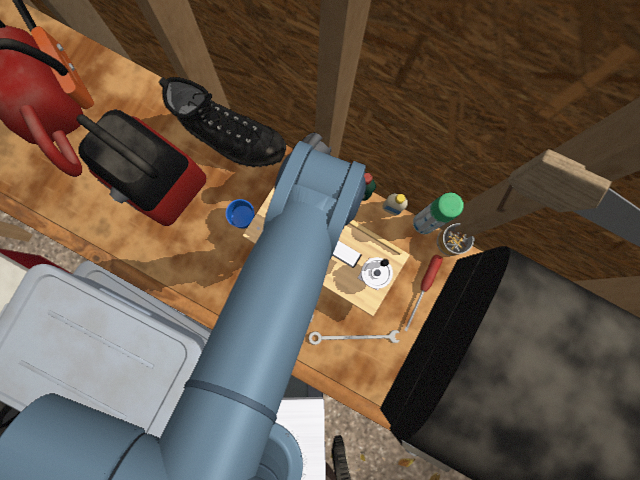

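The top view has the arm over the shelf. The free end of the level at (346,254) lines up with the board and stops short of the wheel at (377,273). Next I lower it.

```bash
echo '[{"xyz": [-2, -2, 20], "aperture": 25}, {"xyz": [0, 0, 14], "aperture": 25}, {"xyz": [0, 0, 4], "aperture": 25}, {"aperture": 25}]' | python3 jog.py
echo '[{"xyz": [0, 0, 1.5], "aperture": 25}, {"xyz": [0, 0, 1.5], "aperture": 25}, {"aperture": 25}]' | python3 jog.py
```

```text
t: 6.32
tcp_pos: [532.8, -142.0, 87.1]
ee_rot: [1.518, -2.75, -0.001]
contact_force: [-0.8, -0.2, -5.1]
gripper_width: 31.3
grasp_force: 51.2
t: 6.7
tcp_pos: [533.2, -142.5, 84.4]
ee_rot: [-1.517, 2.751, -0.0]
contact_force: [-0.6, 0.0, -5.3]
gripper_width: 30.9
grasp_force: 51.2
```

```bash
echo '[{"xyz": [0, 0, 1.5], "aperture": 25}, {"xyz": [0, 0, 1], "aperture": 25}, {"aperture": 25}]' | python3 jog.py; echo '[{"xyz": [0, 0, 0.7], "aperture": 25}, {"aperture": 25}]' | python3 jog.py
```

```text
t: 7.08
tcp_pos: [533.2, -142.5, 81.9]
ee_rot: [-1.517, 2.751, -0.0]
contact_force: [-0.7, 0.3, -3.8]
gripper_width: 31.1
grasp_force: 51.5
t: 7.32
tcp_pos: [533.2, -142.6, 81.4]
ee_rot: [-1.517, 2.751, -0.0]
contact_force: [-2.4, -1.3, -0.7]
gripper_width: 31.5
grasp_force: 51.8
```

```bash
echo '[{"aperture": 60}, {"aperture": 60}, {"aperture": 60}, {"aperture": 60}]' | python3 jog.py
echo '[{"xyz": [0, 0, -10], "aperture": 60}, {"xyz": [0, 0, -50], "aperture": 60}, {"xyz": [0, 0, -60], "aperture": 60}, {"aperture": 60}]' | python3 jog.py
python3 - <<'E'
from h import *
o=env.get_obs();m=cams.camera_model('wrist');p,d=cams.snapshot('wrist');cv2.imwrite('pics/w3.png',p);np.save('pics/w3.npy',d);np.save('pics/w3m.npy',m)
W=world(d,m);z=W[...,2]
M=(z>98)&(z<120)&(np.hypot(W[...,0]-533,W[...,1]+142)<118);n,l,s,c=cv2.connectedComponentsWithStats(M.astype(np.uint8));M=l==1+np.argmax(s[1:,4]);P=W[M]
print(cv2.minAreaRect(P[:,:2].astype(np.float32)),np.median(P[:,2]),o['tcp_pos'])
E
```

```text
t: 7.82
tcp_pos: [533.3, -142.4, 81.2]
ee_rot: [-1.517, 2.751, -0.0]
contact_force: [0.1, 0.1, 0.6]
gripper_width: 60.1
grasp_force: 0.0
t: 8.32
tcp_pos: [536.8, -143.8, 207.4]
ee_rot: [-1.514, 2.744, -0.014]
contact_force: [1.0, -0.6, 0.4]
gripper_width: 60.0
grasp_force: 0.0
((532.5784912109375, -143.02755737304688), (219.96804809570312, 32.0907096862793), 57.84799575805664) 108.6520033493662 [ 536.77093269 -143.81951772  207.40920185]
```

View pics/w3.png

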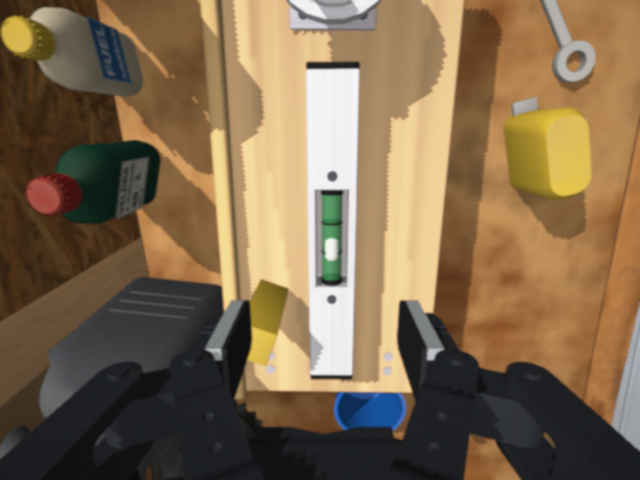

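The wrist view shows the level lying lengthwise on the board. The bubble at (331,249) is off towards the end away from the wheel; the line pair is centred near row 238. The carton is undisturbed. I'll turn the gripper half round so the camera sees the vial while pressing, then go to the handle.

```bash
echo '[{"turn": 0.185, "aperture": 60}, {"turn": 0.185, "aperture": 60}, {"turn": 0.185, "aperture": 60}, {"turn": 0.185, "aperture": 60}, {"turn": 0.185, "aperture": 60}]' | python3 jog.py >/dev/null
echo '[{"turn": 0.185, "aperture": 60}, {"turn": 0.185, "aperture": 60}, {"turn": 0.185, "aperture": 60}, {"turn": 0.185, "aperture": 60}, {"turn": 0.185, "aperture": 60}]' | python3 jog.py >/dev/null
echo '[{"turn": 0.185, "aperture": 60}, {"turn": 0.185, "aperture": 60}, {"turn": 0.185, "aperture": 60}, {"turn": 0.185, "aperture": 60}, {"turn": 0.185, "aperture": 60}]' | python3 jog.py >/dev/null
echo '[{"turn": 0.185, "aperture": 60}, {"turn": 0.185, "aperture": 60}, {"aperture": 60}]' | python3 jog.py
python3 - <<'E'
from h import *
o=env.get_obs();print(o['joint_pos'],tool([464.5,-292.3,205]))
d=np.load('pics/top0.npy');W=world(d,cams.camera_model('top'));q=np.hypot(W[...,0]-445,W[...,1]+279)
for a,b in((0,6),(6,12),(27,34)): print(a,b,np.percentile(W[(q>=a)&(q<b)][:,2],[5,50,95]))
E
```

```text
t: 10.62
tcp_pos: [532.3, -142.1, 199.9]
ee_rot: [-2.75, -1.515, 0.002]
contact_force: [0.0, 0.1, 0.2]
gripper_width: 60.0
grasp_force: 0.0
[-3.76092881e-01  3.40492980e-01 -5.40860868e-02  1.17863625e+00
  1.18403257e-04  1.75857121e+00] [-163.17600527   22.99651334   -5.11214184]
0 6 [129.65785129 131.77627983 135.63016136]
6 12 [126.37204524 129.10452758 132.38219954]
27 34 [ 72.49910963 125.13151957 131.90767062]
```

```bash
echo '[{"xyz": [-40, 5, 0], "aperture": 60}, {"xyz": [-50, 7, 0], "aperture": 60}, {"xyz": [-45, 6, 0], "aperture": 60}, {"xyz": [-28, 5, 0], "aperture": 60}, {"aperture": 60}]' | python3 jog.py
python3 - <<'E'
from h import *
o=env.get_obs();m=cams.camera_model('wrist');p,d=cams.snapshot('wrist');cv2.imwrite('pics/w4.png',p)
W=world(d,m);z=W[...,2]
r=np.hypot(W[...,0]-445,W[...,1]+279)
M=(z>158)&(z<175)&(r<40);P=W[M];print('handle top',len(P),cv2.minEnclosingCircle(P[:,:2].astype(np.float32)),np.median(P,0))
M=(z>112)&(z<129)&(r<50);n,l,s,c=cv2.connectedComponentsWithStats(M.astype(np.uint8));P=W[l==1+np.argmax(s[1:,4])];print('wheel',len(P),cv2.minEnclosingCircle(P[:,:2].astype(np.float32)),np.median(P[:,2]))
q=np.hypot(W[...,0]-445,W[...,1]+279);print('hub z',np.percentile(z[(q<8)],[50,95]))
print(o['tcp_pos'],tool([464.5,-292.3,135]))
E
```

```text
t: 11.25
tcp_pos: [464.1, -293.7, 200.4]
ee_rot: [-2.753, -1.511, 0.001]
contact_force: [0.6, 0.8, 0.7]
gripper_width: 60.1
grasp_force: 0.0
handle top 747 ((465.7566833496094, -293.18988037109375), 8.567075729370117) [ 466.65789129 -291.50351794  166.51616086]
wheel 7698 ((445.3451843261719, -280.0863037109375), 35.230224609375) 124.19528956642122
hub z [212.56239582 243.42046392]
[ 464.06628854 -293.71491993  200.369557  ] [ 9.03453278e-02 -6.26132408e-02  6.54375991e+01]
```

View pics/w4.png

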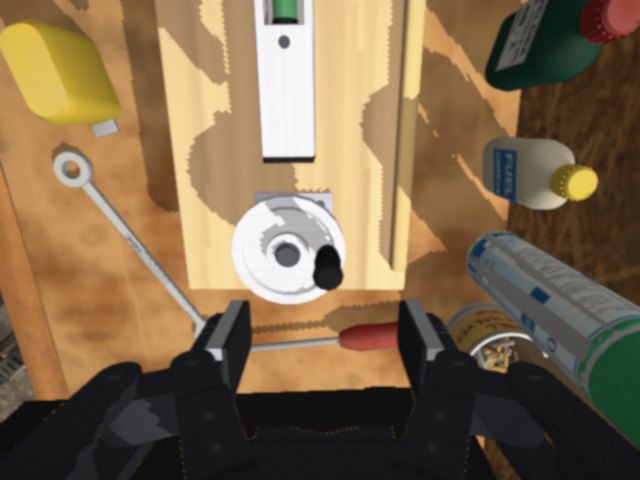

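The wrist view shows the wheel centred near (288,250) with its handle at (327,268), and the end of the level at (288,160). Next I descend over the handle and pinch it.

```bash
echo '[{"xyz": [0, 1.4, 30], "aperture": 60}, {"xyz": [0, 0, 25], "aperture": 60}, {"xyz": [0, 0, 10], "aperture": 60}, {"aperture": 60}]' | python3 jog.py
echo '[{"aperture": 10}, {"aperture": 10}, {"aperture": 10}, {"aperture": 10}, {"aperture": 10}]' | python3 jog.py 25
echo '[{"aperture": 10}, {"aperture": 10}]' | python3 jog.py 25
```

```text
t: 11.8
tcp_pos: [466.1, -291.9, 135.6]
ee_rot: [-2.751, -1.514, 0.001]
contact_force: [-0.4, 0.1, -0.4]
gripper_width: 59.9
grasp_force: 0.0
t: 12.42
tcp_pos: [466.5, -293.5, 136.5]
ee_rot: [2.753, 1.512, 0.0]
contact_force: [-1.0, -0.6, 3.4]
gripper_width: 14.3
grasp_force: 24.9
t: 12.68
tcp_pos: [466.4, -293.5, 136.4]
ee_rot: [2.753, 1.512, -0.0]
contact_force: [-1.2, -0.9, 3.6]
gripper_width: 14.1
grasp_force: 24.9
```

```bash
echo '[{"xyz": [-12.1, -3.2, 0], "aperture": 10}, {"xyz": [-8.9, -8.9, 0], "aperture": 10}, {"xyz": [-3.2, -12.1, 0], "aperture": 10}]' | python3 jog.py; echo '[{"xyz": [3.2, -12.1, 0], "aperture": 10}, {"xyz": [8.9, -8.9, 0], "aperture": 10}, {"xyz": [12.1, -3.2, 0], "aperture": 10}]' | python3 jog.py
```

```text
t: 13.05
tcp_pos: [432.6, -300.8, 136.1]
ee_rot: [2.754, 1.512, 0.002]
contact_force: [6.8, 3.1, 0.0]
gripper_width: 14.4
grasp_force: 24.7
t: 13.42
tcp_pos: [424.6, -267.7, 136.6]
ee_rot: [2.752, 1.51, -0.004]
contact_force: [2.3, -5.2, 2.4]
gripper_width: 13.8
grasp_force: 25.0
```

```bash
echo '[{"aperture": 10}]' | python3 jog.py; echo '[{"xyz": [11.6, 3.6, 0], "aperture": 10}, {"xyz": [8.5, 8.5, 0], "aperture": 10}, {"xyz": [3, 11.6, 0], "aperture": 10}]' | python3 jog.py; echo '[{"xyz": [-3, 11.6, 0], "aperture": 10}, {"xyz": [-8.5, 8.5, 0], "aperture": 10}, {"xyz": [-11.6, 3.1, 0], "aperture": 10}, {"aperture": 10}]' | python3 jog.py
```

```text
t: 13.55
tcp_pos: [425.4, -266.5, 136.4]
ee_rot: [2.752, 1.514, -0.001]
contact_force: [2.1, -1.9, 3.9]
gripper_width: 14.3
grasp_force: 25.1
t: 13.92
tcp_pos: [456.3, -258.2, 135.5]
ee_rot: [-2.749, -1.511, 0.003]
contact_force: [-3.7, 1.0, 6.6]
gripper_width: 14.3
grasp_force: 25.5
t: 14.42
tcp_pos: [465.9, -292.2, 135.9]
ee_rot: [-2.753, -1.512, -0.002]
contact_force: [3.7, -1.7, 2.5]
gripper_width: 14.1
grasp_force: 25.0
```

```bash
echo '[{"aperture": 45}, {"aperture": 45}, {"aperture": 45}]' | python3 jog.py; echo '[{"xyz": [0, 0, -25], "aperture": 45}, {"xyz": [0, 0, -40], "aperture": 30}, {"aperture": 0}]' | python3 jog.py
python3 - <<'E'
from h import *
print(env.get_obs()['tcp_pos'],tool([494.7,-202.5,150]))
E
```

```text
t: 14.8
tcp_pos: [464.3, -291.5, 135.5]
ee_rot: [-2.752, -1.512, 0.001]
contact_force: [-0.1, -0.6, 0.0]
gripper_width: 44.9
grasp_force: 0.0
t: 15.18
tcp_pos: [466.6, -293.5, 204.2]
ee_rot: [2.749, 1.51, 0.003]
contact_force: [0.5, -0.6, -1.4]
gripper_width: 12.9
grasp_force: 0.0
[ 466.58225978 -293.48505022  204.19401587] [ 91.91067936 -25.37135253  53.98703107]
```

```bash
echo '[{"xyz": [40, -10, 0], "aperture": 0}, {"xyz": [40, -12, 0], "aperture": 0}, {"xyz": [12, -3.4, 20], "aperture": 0}, {"xyz": [0, 0, 25], "aperture": 0}, {"aperture": 0}]' | python3 jog.py 30
cat > bub.py <<'E'
from h import *
import sys
def bubble(save=None):
    m=cams.camera_model('wrist');p,d=cams.snapshot('wrist')
    if save: cv2.imwrite(save,p)
    hs=cv2.cvtColor(p,cv2.COLOR_BGR2HSV);g=((hs[...,0]>45)&(hs[...,0]<80)&(hs[...,1]>90)&(hs[...,2]>30)).astype(np.uint8)
    C=np.array([532.6,-143,100.]);c=m['R']@C+m['t'];pu=m['fx']*c[0]/c[2]+m['cx'];pv=m['fy']*c[1]/c[2]+m['cy']
    v,u=np.nonzero(g);k=(abs(u-pu)<60)&(abs(v-pv)<90);u0=np.median(u[k]);v0,v1=v[k].min(),v[k].max()
    strip=p[v0-3:v1+4,int(u0)-4:int(u0)+5].astype(int)
    prof=strip.max(2).mean(1); sat=(strip.max(2)-strip.min(2)).mean(1)
    return u0,v0,v1,(pu,pv),prof,sat,c[2]
if __name__=='__main__':
    o=env.get_obs();u0,v0,v1,pp,prof,sat,dz=bubble(sys.argv[1]);print(o['tcp_pos'],u0,v0,v1,pp,dz);print(prof.round().astype(int).tolist());print(sat.round().astype(int).tolist())
E
python3 bub.py pics/w5.png; python3 -c "
import cv2;p=cv2.imread('pics/w5.png')[:260,200:440];cv2.imwrite('pics/w5c.png',cv2.resize(p,None,fx=2,fy=2))"
```

```text
t: 15.8
tcp_pos: [490.6, -199.4, 153.3]
ee_rot: [-2.748, -1.511, 0.005]
contact_force: [-0.6, 0.0, 0.1]
gripper_width: 0.1
grasp_force: 0.0
[ 490.60444112 -199.42989389  153.30286158] 336.0 68 198 (np.float64(336.09796771529074), np.float64(137.42589430588714)) 189.31382797677935
[31, 33, 44, 75, 105, 117, 120, 126, 137, 142, 142, 143, 143, 143, 143, 143, 143, 143, 143, 143, 143, 142, 143, 143, 143, 143, 143, 143, 143, 143, 143, 143, 143, 143, 143, 143, 143, 143, 143, 143, 144, 143, 143, 143, 143, 140, 125, 87, 53, 67, 103, 131, 142, 147, 155, 174, 198, 213, 221, 226, 230, 233, 234, 235, 235, 235, 235, 235, 235, 235, 235, 235, 235, 235, 235, 235, 236, 235, 235, 235, 235, 235, 236, 236, 237, 236, 236, 233, 221, 191, 161, 135, 96, 59, 67, 104, 132, 142, 143, 144, 144, 144, 144, 144, 144, 144, 144, 144, 144, 145, 144, 144, 144, 144, 144, 145, 145, 144, 144, 145, 145, 145, 145, 145, 145, 145, 144, 141, 132, 125, 122, 120, 106, 74, 42, 33, 32]
[2, 2, 11, 33, 51, 58, 59, 59, 59, 59, 59, 60, 59, 60, 60, 60, 60, 60, 59, 60, 59, 60, 60, 60, 60, 60, 60, 60, 60, 61, 60, 60, 60, 60, 60, 60, 60, 60, 61, 60, 60, 61, 60, 61, 60, 59, 52, 33, 15, 25, 45, 58, 62, 60, 50, 30, 18, 12, 10, 9, 9, 9, 9, 8, 8, 8, 8, 8, 8, 9, 8, 8, 8, 8, 8, 8, 9, 8, 8, 8, 8, 8, 8, 7, 6, 5, 5, 8, 16, 34, 52, 54, 39, 19, 22, 41, 55, 60, 61, 61, 61, 61, 61, 61, 61, 61, 62, 61, 61, 62, 61, 62, 61, 61, 62, 61, 62, 61, 61, 61, 61, 61, 62, 61, 62, 62, 61, 61, 62, 62, 63, 61, 53, 32, 9, 2, 3]
```

View pics/w5c.png

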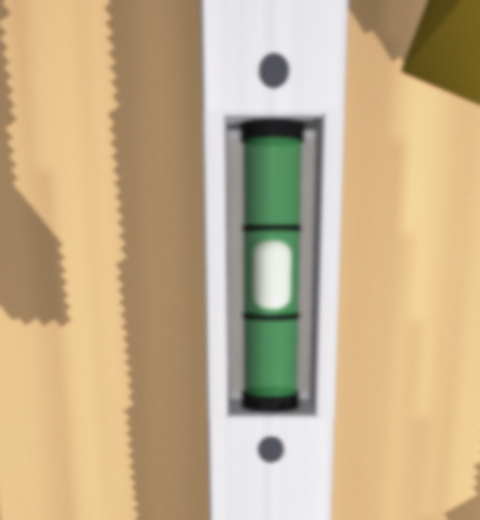

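The crop shows the bubble between the two lines with no load, slightly towards the wheel. Now I press to measure it under load.

```bash
cat > b.py <<'E'
from bub import *
u0,v0,v1,pp,prof,sat,dz=bubble(); n=len(prof);q=n//4
w=np.nonzero(prof>190)[0]; a,b=w[0],w[-1]
a=a-(prof[a]-190)/(prof[a]-prof[a-1]); b=b+(prof[b]-190)/(prof[b]-prof[b+1])
mid=n/2;dk=[i for i in range(8,n-8) if prof[i]<100 and prof[i]<=prof[i-1] and prof[i]<prof[i+1]]
L=[]
for i in dk:
    k=slice(i-3,i+4);wt=np.clip(140-prof[k],0,None);L.append((np.arange(i-3,i+4)*wt).sum()/wt.sum())
o=env.get_obs();print('lines',np.round(L,1),'bub',a.round(1),b.round(1),'off mm (+=wheel)',((a+b)/2-np.mean(L))/abs(L[-1]-L[0])*21 if len(L)==2 else None,'tcp',o['tcp_pos'].round(1),o['contact_force'].round(1),o['t'])
E
echo '[{"xyz": [0, 0, 20], "aperture": 0}, {"xyz": [0, 0, 13], "aperture": 0}, {"xyz": [0, 0, 4], "aperture": 0}, {"aperture": 0}]' | python3 jog.py 30; python3 b.py; echo '[{"xyz": [0, 0, 2], "aperture": 0}, {"xyz": [0, 0, 2], "aperture": 0}, {"aperture": 0}]' | python3 jog.py
```

```text
t: 16.35
tcp_pos: [492.9, -201.1, 119.2]
ee_rot: [-2.753, -1.512, -0.0]
contact_force: [-0.4, 0.0, 0.3]
gripper_width: 0.0
grasp_force: 0.0
lines [ 59.2 114.1] bub 68.0 108.6 off mm (+=wheel) 0.6364323203977642 tcp [ 493.2 -201.2  119.5] [-0.1  0.1 -0.4] 16.4
t: 16.77
tcp_pos: [492.9, -200.9, 115.0]
ee_rot: [-2.753, -1.513, 0.0]
contact_force: [-0.4, -0.0, 0.3]
gripper_width: -0.1
grasp_force: 0.0
```

```bash
echo '[{"xyz": [0, 0, 2], "aperture": 0}, {"xyz": [0, 0, 1.5], "aperture": 0}, {"xyz": [0, 0, 1], "aperture": 0}, {"aperture": 0}]' | python3 jog.py; echo '[{"xyz": [0, 0, 1], "aperture": 0}, {"xyz": [0, 0, 1], "aperture": 0}, {"aperture": 0}]' | python3 jog.py
```

```text
t: 17.27
tcp_pos: [492.9, -201.0, 110.5]
ee_rot: [-2.753, -1.513, 0.0]
contact_force: [0.1, 0.5, -0.1]
gripper_width: 0.2
grasp_force: 0.0
t: 17.65
tcp_pos: [492.9, -201.3, 109.5]
ee_rot: [2.753, 1.512, -0.0]
contact_force: [-2.9, 1.7, 7.1]
gripper_width: -0.5
grasp_force: 3.7
```

```bash
echo '[{"xyz": [0, 0, 0.6], "aperture": 0}, {"aperture": 0}, {"aperture": 0}, {"aperture": 0}, {"aperture": 0}]' | python3 jog.py;echo '[{"aperture": 0}, {"aperture": 0}, {"aperture": 0}, {"aperture": 0}, {"aperture": 0}]' | python3 jog.py|tail -3;python3 b.py;echo '[{"aperture": 0}, {"aperture": 0}, {"aperture": 0}, {"aperture": 0}, {"aperture": 0}]' | python3 jog.py|tail -3;python3 b.py;echo '[{"aperture": 0}, {"aperture": 0}, {"aperture": 0}, {"aperture": 0}, {"aperture": 0}]' | python3 jog.py|tail -3;python3 b.py
```

```text
t: 18.27
tcp_pos: [492.9, -201.4, 109.3]
ee_rot: [2.752, 1.512, -0.0]
contact_force: [-4.0, 0.8, 9.4]
gripper_width: 0.6
grasp_force: 4.9
contact_force: [-3.1, 0.2, 8.9]
gripper_width: 0.3
grasp_force: 4.9
lines [ 62.  120.7] bub 65.4 107.8 off mm (+=wheel) -1.6945756203409472 tcp [ 492.9 -201.4  109.3] [-3.4  0.7  9.4] 18.95
contact_force: [-3.5, 0.4, 9.2]
gripper_width: 0.2
grasp_force: 4.9
lines [ 62.  120.7] bub 65.5 108.0 off mm (+=wheel) -1.660591561006848 tcp [ 492.9 -201.4  109.3] [-4.1 -0.2  9.7] 19.625
contact_force: [-3.7, 0.8, 10.3]
gripper_width: 0.2
grasp_force: 4.9
lines [ 62.  120.7] bub 65.5 108.0 off mm (+=wheel) -1.6512928512109881 tcp [ 492.9 -201.4  109.3] [-4.4  1.1  9.3] 20.3
```

Pressed at about 9.5 N, the bubble rests at -1.65 mm, inside the lines but off centre. I'll crank about 0.2 turn more for margin.

```bash
echo '[{"xyz": [0, 0, -10], "aperture": 0}, {"xyz": [0, 0, -40], "aperture": 30}, {"xyz": [0, 0, -40], "aperture": 60}, {"xyz": [-45, 10, 0], "aperture": 60}, {"xyz": [-47, 15, 0], "aperture": 60}]' | python3 jog.py; echo '[{"aperture": 60}]' | python3 jog.py
python3 - <<'E'
from h import *
m=cams.camera_model('wrist');p,d=cams.snapshot('wrist')
W=world(d,m);z=W[...,2];r=np.hypot(W[...,0]-445,W[...,1]+279)
P=W[(z>158)&(z<178)&(r<40)];c=cv2.minEnclosingCircle(P[:,:2].astype(np.float32));print('handle',c,np.median(P[:,2]))
M=(z>112)&(z<133)&(r<50);n,l,s,_=cv2.connectedComponentsWithStats(M.astype(np.uint8));Q=W[l==1+np.argmax(s[1:,4])];print('wheel',cv2.minEnclosingCircle(Q[:,:2].astype(np.float32)),np.median(Q[:,2]))
print(env.get_obs()['tcp_pos'],tool([*c[0],136]))
E
```

```text
t: 20.92
tcp_pos: [465.2, -292.8, 199.3]
ee_rot: [2.75, 1.515, 0.002]
contact_force: [1.1, -0.1, 0.2]
gripper_width: 59.7
grasp_force: 0.0
t: 21.05
tcp_pos: [464.3, -295.0, 198.3]
ee_rot: [2.755, 1.506, 0.0]
contact_force: [-1.0, 0.9, -0.1]
gripper_width: 60.0
grasp_force: 0.0
handle ((465.886474609375, -291.5555725097656), 8.407512664794922) 166.18995692305722
wheel ((445.7095947265625, -278.29833984375), 35.015201568603516) 124.35924699958164
[ 464.45335521 -293.21180098  198.08504988] [ 2.13118079  0.30148146 62.08637145]
```

```bash
echo '[{"xyz": [2, 0.3, 30], "aperture": 60}, {"xyz": [0, 0, 22], "aperture": 60}, {"xyz": [0, 0, 10], "aperture": 60}, {"aperture": 30}]' | python3 jog.py 25
echo '[{"aperture": 10}, {"aperture": 10}, {"aperture": 10}, {"aperture": 10}, {"aperture": 10}]' | python3 jog.py 25
echo '[{"xyz": [-6.2, -0.8, 0], "aperture": 10}, {"xyz": [-5.8, -2.4, 0], "aperture": 10}, {"xyz": [-5, -3.8, 0], "aperture": 10}, {"xyz": [-3.8, -5, 0], "aperture": 10}, {"xyz": [-2.4, -5.8, 0], "aperture": 10}]' | python3 jog.py;echo '[{"aperture": 10}, {"aperture": 10}]' | python3 jog.py
```

```text
t: 21.6
tcp_pos: [465.9, -289.5, 135.6]
ee_rot: [-2.751, -1.513, 0.0]
contact_force: [-0.7, -0.7, -0.3]
gripper_width: 42.9
grasp_force: 0.0
t: 22.22
tcp_pos: [466.7, -291.1, 136.6]
ee_rot: [2.752, 1.512, 0.001]
contact_force: [1.3, -1.1, 3.0]
gripper_width: 14.2
grasp_force: 25.1
t: 22.85
tcp_pos: [438.1, -300.4, 136.0]
ee_rot: [-2.753, -1.512, -0.001]
contact_force: [4.4, 0.9, 3.5]
gripper_width: 14.1
grasp_force: 25.2
t: 23.1
tcp_pos: [437.4, -300.1, 135.8]
ee_rot: [-2.752, -1.512, 0.003]
contact_force: [-0.3, 1.9, 5.0]
gripper_width: 13.8
grasp_force: 25.3
```

```bash
echo '[{"aperture": 45}, {"aperture": 45}, {"aperture": 45}]' | python3 jog.py|head -2; echo '[{"xyz": [0, 0, -25], "aperture": 45}, {"xyz": [0, 0, -40], "aperture": 30}, {"aperture": 0}]' | python3 jog.py|head -2
python3 - <<'E'
from h import *
print(tool([493,-201.5,112]))
E
```

```text
t: 23.48
tcp_pos: [438.2, -300.4, 135.5]
t: 23.85
tcp_pos: [440.3, -302.2, 204.1]
[113.32388295 -10.07641367  91.87056486]
```

```bash
echo '[{"xyz": [40, -3, 0], "aperture": 0}, {"xyz": [45, -4, 0], "aperture": 0}, {"xyz": [28, -3, 20], "aperture": 0}, {"xyz": [0, 0, 35], "aperture": 0}, {"xyz": [0, 0, 30], "aperture": 0}]' | python3 jog.py 30; echo '[{"xyz": [0, 0, 3], "aperture": 0}, {"aperture": 0}, {"aperture": 0}]' | python3 jog.py; python3 b.py
```

```text
t: 24.48
tcp_pos: [490.1, -198.8, 113.8]
ee_rot: [-2.751, -1.514, 0.002]
contact_force: [0.1, -0.2, -0.5]
gripper_width: 0.0
grasp_force: 0.0
t: 24.85
tcp_pos: [491.3, -200.3, 113.9]
ee_rot: [2.752, 1.512, 0.001]
contact_force: [0.3, -0.7, -0.4]
gripper_width: -0.2
grasp_force: 0.0
lines [ 61.3 118.6] bub 74.0 115.4 off mm (+=wheel) 1.7304222351086562 tcp [ 491.3 -200.3  114. ] [ 0.5  0.1 -0.4] 24.9
```

```bash
echo '[{"xyz": [0, 0, 1.5], "aperture": 0}, {"xyz": [0, 0, 1], "aperture": 0}, {"xyz": [0, 0, 0.5], "aperture": 0}, {"aperture": 0}]' | python3 jog.py; echo '[{"xyz": [0, 0, 1], "aperture": 0}, {"aperture": 0}, {"aperture": 0}]' | python3 jog.py
```

```text
t: 25.4
tcp_pos: [490.8, -200.1, 110.4]
ee_rot: [2.753, 1.512, 0.0]
contact_force: [-1.0, -1.0, 3.9]
gripper_width: 0.2
grasp_force: 1.8
t: 25.78
tcp_pos: [490.7, -200.3, 110.0]
ee_rot: [2.752, 1.512, -0.0]
contact_force: [-2.8, -0.4, 7.8]
gripper_width: -0.3
grasp_force: 4.2
```

```bash
echo '[{"xyz": [0, 0, 0.6], "aperture": 0}, {"aperture": 0}, {"aperture": 0}, {"aperture": 0}, {"aperture": 0}]' | python3 jog.py|grep contact;echo '[{"aperture": 0}, {"aperture": 0}, {"aperture": 0}, {"aperture": 0}, {"aperture": 0}]' | python3 jog.py|grep contact;python3 b.py;echo '[{"aperture": 0}, {"aperture": 0}, {"aperture": 0}, {"aperture": 0}, {"aperture": 0}]' | python3 jog.py|tail -3;echo '[{"aperture": 0}, {"aperture": 0}, {"aperture": 0}, {"aperture": 0}, {"aperture": 0}]' | python3 jog.py|tail -3;python3 b.py
```

```text
contact_force: [-3.7, 0.2, 12.1]
contact_force: [-3.7, -0.4, 11.4]
lines [ 62.  120.1] bub 67.9 111.0 off mm (+=wheel) -0.5770185444824458 tcp [ 490.7 -200.4  109.7] [-4.3 -0.7 11. ] 27.075
contact_force: [-4.3, 0.4, 11.4]
gripper_width: 0.0
grasp_force: 5.5
contact_force: [-4.0, -0.0, 10.4]
gripper_width: 0.2
grasp_force: 5.5
lines [ 62.  120.1] bub 68.0 111.1 off mm (+=wheel) -0.5421186768271122 tcp [ 490.6 -200.4  109.7] [-4.2 -0.9 10.6] 28.375
```

```bash
python3 -c "
from plant import env, cams
print(env.hand_in())"
```

```text
the job is handed in; nothing more can be done
None
```

I handed the job in with the level lying on the middle of the board, the fingertips pressing its wheel half with about 11 N, and the bubble at rest about 0.5 mm from centre; hand-in gave no pass/fail verdict.

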